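# Fit the julienne insert in the vegetable slicer and lock it

### The job

Get the vegetable slicer ready for julienne: take the orange insert out of the grey caddy, where it stands on edge, lay it down flat on the bare table with its upright grip pointing up, and let go of it. Then take hold of it afresh, slide it nose first into the slot in the side of the slicer until it is fully home against the far rail, and press the red button all the way down to lock it. Leave the black insert standing in the caddy.

Things in the scene. Friction and masses are not known exactly. Their poses are not given: they have to be found in the camera images.
- julienne: Orange julienne insert, 130 x 66 x 8 mm, about 70 g, mass centre x = -11; solid rim 14 mm wide, blades thinner. Origin: middle of the underside; +x to the nose (x = 65), +z out of the top face that carries the upright grip. Notch for the lock pin in the +y edge. Starts on edge in a caddy slot, plain -y edge up (70 mm above the table), leaning a few degrees at most; upper 40 mm clear of the slot
- grip (a point): Top centre of the orange insert's grip, a fin on the top face near the tail (x = -58, y = -6, z = 38 mm in the insert's frame): 8 mm thick along x, 36 mm wide along y, standing 30 mm above the plate. Axes as the insert
- plain: Black slicing insert of the same shape and size, standing the same way in the other slot of the caddy; it stays there
- caddy: Grey caddy, fixed, 92 x 112 mm; origin: middle of the underside. Two upright slots along its x axis at y = -30 and +30 mm, 10 mm wide, floor at 4 mm, walls up to 28 mm. The inserts overhang it at both ends; the orange one may be in either slot
- slicer: White slicer, steel runway, 280 x 100 x 26 mm and loop handle, fixed across the rims (137 mm high) of the deep tub nearest the robot. Origin: underside, middle of the throat; +x level, the way the insert slides in (roughly towards the robot); y along the runway; z up. Far rail at x = 42 stops the nose; nothing above the throat's middle; neighbouring tub on the -x side is 127 mm high
- mouth (a point): Middle of the slot's mouth, on its floor: x = -52, z = 8 mm in the slicer. Slot 69.5 mm wide (insert 66), 10.5 mm high (insert 8), the lips above cover only the outer 8 mm at each side and rise to 26 mm above the slicer's underside; flared cheeks and ramp reach 15 mm out from the mouth and let the nose enter some 5 mm off sideways, 3 mm up or down
- seat (a point): Where the orange insert's origin lies when it is fully home, nose on the far rail: 29 mm past the mouth along the slicer's x; slicer's axes. The grip then stands outside the slicer, 25 mm from the mouth
- lock_top (a point): Middle of the top of the red lock button, 17 mm wide, on the slicer's -x side rail at the +y end of the slot; when up 46 mm above the slicer's underside, 12 mm above its boss; moves straight down
- lock (a joint): Lock button in m: 0 up, 0.009 all the way down. Stiff, about 3.5 N (more if pushed fast), no spring: stays where left. Its pin drops into the insert's notch; the plate stops it while the insert is over 4 mm short of home, and pressed too early it bars the slot
- bare_patch (a point): Middle of a bare patch of table left of the tubs, z = 0, free for 75 mm every way; tubs 130 mm high stand to its right and behind it, on its left is the open table edge. That edge and the tubs' sides run 0.52 rad (30 degrees) left of the robot's straight ahead (+x)

How it is judged:
On the way, in this order (a step that is already met when the one before it is completed fails the run):
1. the orange insert lies flat on the table, grip up, let go (angle between julienne's own z axis and vertical below 0.1 rad and height (world z) of julienne below 0.012 m and contact force between julienne and the fingers below 0.05 N and linear speed of julienne below 0.02 m/s), for 0.2 s.
2. the orange insert is fully home in the slicer, the lock button still up (x of julienne in the frame of seat between -0.004 and 0.004 m and y of julienne in the frame of seat between -0.004 and 0.004 m and z of julienne in the frame of seat between -0.003 and 0.005 m and angle between the x axis of julienne and the x axis of slicer, either way round below 0.08 rad and angle between julienne's own z axis and vertical below 0.08 rad and value of joint lock below 0.004 m and x of grip in the frame of seat below -0.05 m), for 0.2 s.
At the end, for the whole second after the job is handed in: The orange insert rests in the slicer, grip up and outside, within 4 mm of home along and across, 5 mm in height, level and straight within 0.08 rad; the red button is at least 7.5 of 9 mm down; the black insert stands in the caddy, within 30 mm of its place, leaning under 0.34 rad (x of julienne in the frame of seat between -0.004 and 0.004 m and y of julienne in the frame of seat between -0.004 and 0.004 m and z of julienne in the frame of seat between -0.003 and 0.005 m and angle between the x axis of julienne and the x axis of slicer, either way round below 0.08 rad and angle between julienne's own z axis and vertical below 0.08 rad and value of joint lock above 0.0075 m and linear speed of julienne below 0.02 m/s and distance of plain from where it was at the start of the episode below 0.03 m and horizontal distance between plain and caddy below 0.06 m and x of grip in the frame of seat below -0.05 m and angle between plain's own y axis and vertical above 2.8 rad); the robot touches nothing.
It fails at once if the black insert is pulled out of the caddy (distance of plain from where it was at the start of the episode above 0.04 m).
It also fails if it takes over 72 s, if anything falls off the work surface, if the arm or the gripper's body presses on something with over 40 N, if the wrist force passes 120 N, or if a joint passes its speed limit or range.

### The arm

A 6-joint arm with a two-finger parallel gripper is mounted at the origin on a cart in front of the work surface, level with it; the furniture and walls round the work are solid. World frame = base frame: x ahead of the robot, y to its left, z up, the work surface at z = 0. Lengths are in m, angles in rad, forces in N, time in s.
With the tool pointing down it reaches from about 0.35 to 0.875 m from the base axis. Payload 4.2 kg.
Tool frame: the origin (TCP) lies on the front face of the gripper's body, between the roots of the fingers; the fingertips stand 73 mm ahead of it and the grasp point (between the pads) lies 54 mm ahead of it; z points along the fingers, y is the line along which they close (so a half turn about z gives the same grasp; the last joint's range is limited). The gripper opens to 85 mm and grips with 20 to 120 N. Pads are 22 mm wide; open, the fingers measure 114 mm over their backs; the gripper's body (76 mm by 85 mm) begins 54 mm behind the grasp point. The pads swing forward as they close: fully open they stand 13 mm farther back than shut.
Start: joints at [1.533, 0.385, 0.008, 0, -1.194, -0.259], TCP at [0.183, 0.598, 0.304] pointing down, gripper open.
Joint ranges: [-3.14, 3.14], [-1.21, 2.06], [-1.07, 1.41], [-3.16, 2.05], [-2.99, -0.16], [-3.1, 3.1]. Speed limits (rad/s): [2.79, 2.79, 3.14, 3.14, 3.14, 3.14].

### API

Orientations are given as a 3x3 rotation matrix whose columns are the frame's x, y, z axes.
In Python, from station import sensors, imaging, ticket gives the robot as it stands.
- The arm moves only by the tool play_rows, never from a script. Its argument "steps" is text: rows parted by semicolons, each of 4 numbers parted by spaces: the shift along the tool's x, y, z in cm, then the turn about the tool's z in degrees. In form: tx ty tz roll; .... A call has 1 to 10 rows; each row is the pose to reach, as a shift and turn from the pose commanded when the call began, along the tool's axes at that moment; what a row does not reach only later rows make up. A row lasts 1/8 s, in which the tool goes at most 62.5 mm and 10.7 degrees, less where a joint would pass 70% of its speed; a pose out of reach is approached as far as the arm can. A call with a gripper value outside its range is refused whole. "grip" is the finger opening in cm, from 0 to 8.54, set as the call begins (left out, the last holds). The fingers move at their own pace and stop on an object; the grip force is fixed at half the most. Time passes only in rows, so rows that repeat a pose let the fingers close. It gives the time, the measured TCP pose, the force, the opening and the grip force at its end, in the units of the state.
- sensors.sense(): the state, without advancing time (a new reading comes with each control period).
- imaging.capture(name): name is "scene" or "top" or "wrist"; returns a dict with "pixels" (384x512x3 uint8, red, green, blue), "fovy" (degrees; the focal length in pixels is half the picture's height over the tangent of half this angle, whatever the lens; pixels are square), "cx", "cy" (the principal point, pixels), "T" (4x4, takes a point from camera to world coordinates); the wrist camera has in their place "tool_from_camera" (4x4, takes a point from camera to tool coordinates, whose origin is the TCP and whose axes are the flange's). Camera axes: x right, y up, looking along -z (the intrinsics and any distortion apply to the point x, -y, -z); pixel columns grow to the right and rows downward; lengths in m; the calibration is good to about 2 mm. The wrist camera is an equidistant fisheye: a pixel r from the principal point sees the ray r / f radians off the axis. A picture is of the moment at which its call begins: read the wrist's pose just before it. There is no depth.
- ticket.job_done(): hands the job in; it is judged then, once.
The state is a dict: "time": time; "joint_positions": joint angles; "joint_velocities": joint speeds; "tau": joint torques, N m; "eef_pos": TCP position; "orientation": TCP orientation; "contact_force": force on the tool from outside, world axes, zero at the start; "ft_torque": the same for the moment, N m; "gripper_width": opening from 0.0 (shut) to 1.0 (fully open); "grasp_force": force on a finger pad.
Only numpy, scipy, OpenCV 4.12 (cv2) and the standard library are available. Lean on these libraries where they do the work, as an engineer would, in place of code of your own. Each camera call takes 0.05 s, during which the arm holds its last target. There are 200 camera calls.

## Working session

There is one attempt and no reset: what is moved stays moved. The work goes in short steps, Python scripts to look and compute and a tool call to move; the robot and the scene stay as the last step left them, time stands still between calls to the robot, and variables do not carry over. Pictures are saved under pics/ and viewed, at most 10 in all, crops included, and the job is handed in when it is done.

Besides the shell and the picture viewer there is one more tool, called after ">>>" by a JSON object that holds its "op" and its "data". play_rows: Moves the arm, as the interface text tells. Its arguments: {"type":"object","properties":{"steps":{"type":"string"},"grip":{"type":"number"}},"required":["steps"]}

```bash
ls; mkdir -p pics
python3 - <<'E'
from station import sensors, imaging
import cv2, numpy as np, pickle
s=sensors.sense(); print(s)
d={}
for n in ["scene","top","wrist"]:
    c=imaging.capture(n); d[n]=c
    print(n,{k:v for k,v in c.items() if k!="pixels"})
pickle.dump((s,d),open("c0.pkl","wb"))
a=cv2.resize(d["top"]["pixels"],(800,600),interpolation=cv2.INTER_CUBIC)
cv2.imwrite("pics/top0.png",a[:,:,::-1])
a=cv2.resize(d["scene"]["pixels"],(800,600),interpolation=cv2.INTER_CUBIC)
cv2.imwrite("pics/scene0.png",a[:,:,::-1])
E
```

```text
pics
{'time': 0.0, 'joint_positions': array([ 1.53260032e+00,  3.85584624e-01,  6.63340372e-03, -5.37941195e-04,
       -1.19399464e+00, -2.58616818e-01]), 'joint_velocities': array([-1.10989968e-03, -1.20587738e-03,  1.50612895e-05, -5.50961966e-04,
        2.28306366e-04, -3.31823466e-05]), 'tau': array([-9.24878404e-04, -3.92292023e+01,  1.88399345e+01,  4.18623984e+00,
       -4.69921360e-03, -1.76374542e-06]), 'eef_pos': array([0.18262875, 0.59728001, 0.30280165]), 'orientation': array([[ 9.56215461e-01, -2.92663036e-01, -5.81919260e-04],
       [-2.92663607e-01, -9.56213094e-01, -2.12880967e-03],
       [ 6.65850855e-05,  2.20590731e-03, -9.99997565e-01]]), 'contact_force': array([0.38763667, 0.25971531, 0.62305212]), 'ft_torque': array([ 0.00844331, -0.011414  ,  0.01388425]), 'grasp_force': 0.0, 'gripper_width': 0.9995330950217494}
scene {'fovy': 48.451854232309294, 'cx': 251.41024376840164, 'cy': 185.38200718329335, 'T': array([[ 0.83846794,  0.37965011, -0.39094413,  0.10687948],
       [-0.54483497,  0.59880879, -0.58701183, -0.5573833 ],
       [ 0.01124168,  0.70519063, 
[... 171 characters left out ...]
, 'T': array([[-0.00440232,  0.99050723, -0.13739014,  0.36207431],
       [-0.99970168, -0.00766011, -0.02319226,  0.02986044],
       [-0.02402452,  0.13724705,  0.99024546,  1.08515681],
       [ 0.        ,  0.        ,  0.        ,  1.        ]])}
wrist {'fovy': 65.70646984690485, 'cx': 252.92093346730294, 'cy': 189.35754056107206, 'tool_from_camera': array([[-2.41054951e-04,  9.63249104e-01,  2.68609580e-01,
         6.92494625e-02],
       [ 9.99999845e-01,  9.71356331e-05,  5.49083551e-04,
         4.53206720e-04],
       [ 5.02812677e-04,  2.68609671e-01, -9.63248977e-01,
        -7.02160518e-02],
       [ 0.00000000e+00,  0.00000000e+00,  0.00000000e+00,
         1.00000000e+00]])}
```

View pics/top0.png

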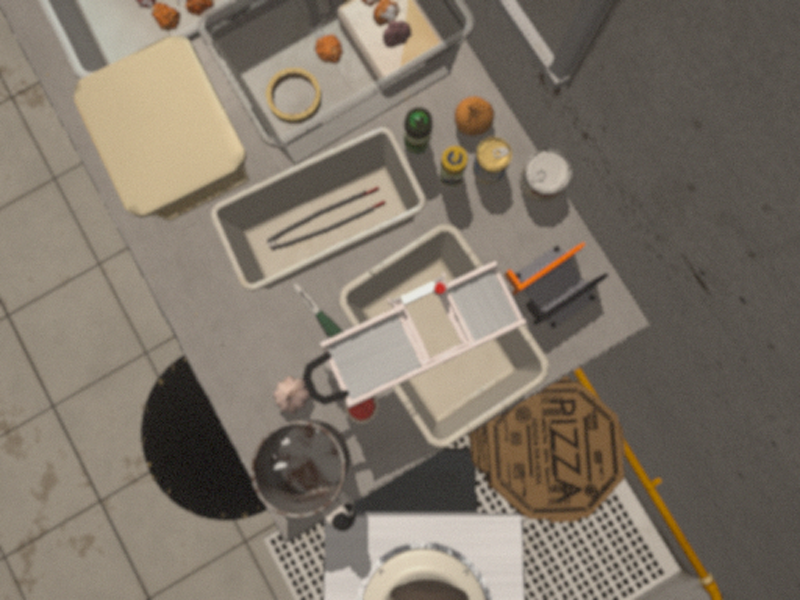

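View pics/scene0.png

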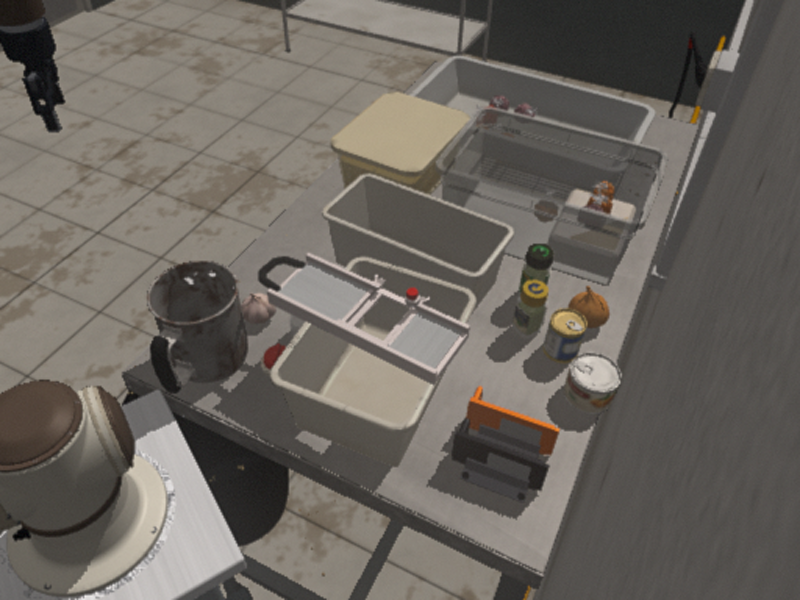

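The pictures show the slicer on the near tub with its red button at top view (440,288). The caddy is at the right, with the orange insert at (520-585, 245-285) and the black one beside it. The bare patch is at the left, near (235,330). I'll zoom in on these.

```bash
cat > h.py <<'E'
import numpy as np, cv2
from station import sensors, imaging
def K(c):
    h=c["pixels"].shape[0]; f=h/2/np.tan(np.radians(c["fovy"]/2)); return f,c["cx"],c["cy"]
def unproj(c,u,v,z,T=None,fish=False):
    f,cx,cy=K(c); T=c["T"] if T is None else T
    a,b=(u-cx)/f,(v-cy)/f
    if fish:
        r=np.hypot(a,b); k=np.sin(r)/max(r,1e-9); d=np.array([a*k,-b*k,-np.cos(r)])
    else: d=np.array([a,-b,-1.])
    d=T[:3,:3]@d; o=T[:3,3]; return o+d*(z-o[2])/d[2]
def proj(c,P,T=None,fish=False):
    f,cx,cy=K(c); T=c["T"] if T is None else T
    p=(np.atleast_2d(P)-T[:3,3])@T[:3,:3]; x,y,z=p[:,0],-p[:,1],-p[:,2]
    if fish:
        r=np.hypot(x,y); k=np.arctan2(r,z)/np.maximum(r,1e-12)
    else: k=1/z
    return np.c_[cx+f*x*k,cy+f*y*k]
def wT(s,c):
    M=np.eye(4); M[:3,:3]=s["orientation"]; M[:3,3]=s["eef_pos"]; return M@c["tool_from_camera"]
def crop(img,x0,y0,w,h,k,name,grid=10):
    a=cv2.resize(img[y0:y0+h,x0:x0+w],None,fx=k,fy=k,interpolation=cv2.INTER_CUBIC)[:,:,::-1].copy()
    for u in range(-(-x0//grid)*grid,x0+w,grid):
        cv2.line(a,(int((u-x0+.5)*k),0),(int((u-x0+.5)*k),6),(0,0,255),1); cv2.putText(a,str(u),(int((u-x0+.5)*k)-8,16),0,.35,(255,0,0),1)
    for v in range(-(-y0//grid)*grid,y0+h,grid):
        cv2.line(a,(0,int((v-y0+.5)*k)),(6,int((v-y0+.5)*k)),(0,0,255),1); cv2.putText(a,str(v),(8,int((v-y0+.5)*k)+4),0,.35,(255,0,0),1)
    if name: cv2.imwrite("pics/"+name,a)
    return a
E
python3 - <<'E'
import pickle; from h import *
s,d=pickle.load(open("c0.pkl","rb"))
t,c=d["top"],d["scene"]
a=crop(t["pixels"],195,145,200,110,4,None); b=crop(c["pixels"],160,155,200,110,4,None)[:290]
cv2.imwrite("pics/m1.png",np.vstack([a[40:340],b]))
a=crop(t["pixels"],195,150,200,75,4,None)
b=crop(c["pixels"],280,240,100,85,6,None); a2=crop(t["pixels"],310,140,90,85,6,None)
b=cv2.resize(b,(400,340*1)); 
A=crop(t["pixels"],315,145,80,75,5,None); B=crop(c["pixels"],280,240,80,75,5,None)
cv2.imwrite("pics/m2.png",np.hstack([A,B]))
for n,u,v,z in [("button",440,288,.183),("patch",235,330,0),("peeler",320,310,0),("or1",515,280,.07),("or2",585,245,.07),("bl1",533,315,.07),("bl2",606,276,.07)]:
    print(n,unproj(t,u*.64-.2,v*.64-.2,z))
E
```

```text
button [ 0.4930148  -0.02174438  0.183     ]
patch [0.45075309 0.31393298 0.        ]
peeler [0.48365439 0.17056316 0.        ]
or1 [ 0.52123438 -0.14652232  0.07      ]
or2 [ 0.57647855 -0.25874102  0.07      ]
bl1 [ 0.46557704 -0.17283749  0.07      ]
bl2 [ 0.52643452 -0.28927299  0.07      ]
```

View pics/m1.png

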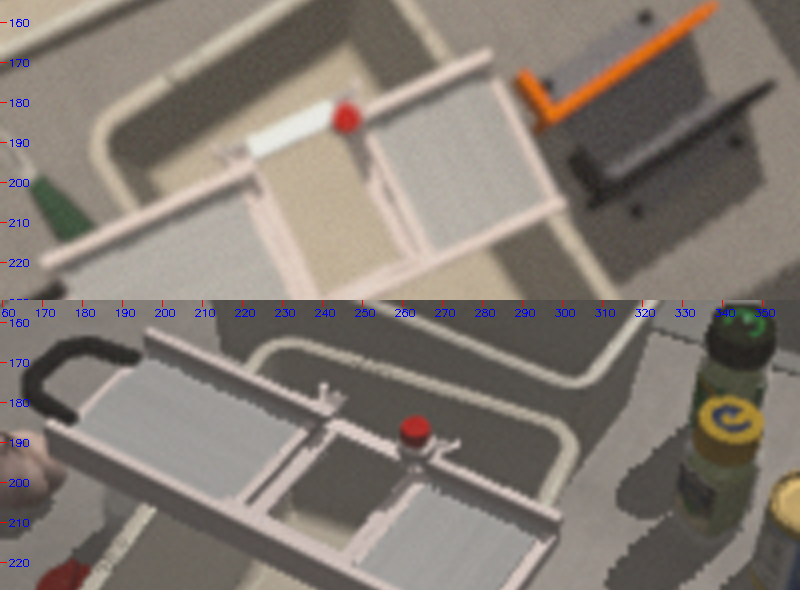

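View pics/m2.png

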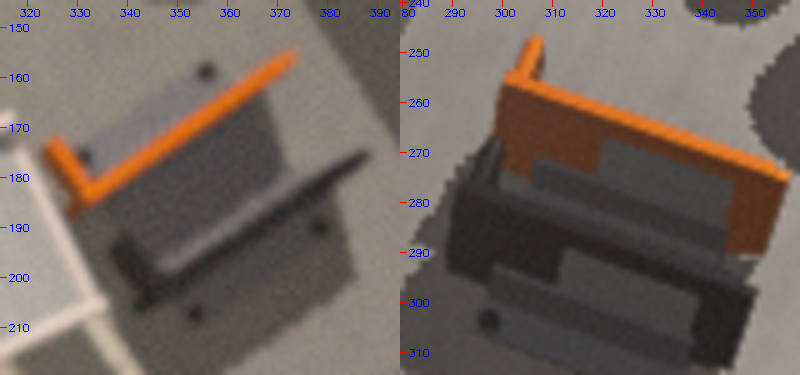

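The zoomed views give these top-view pixels: the orange top edge runs from (331,185) at the tail to (373,155) at the nose, with its fin pointing away from the black insert. The slicer's rail corners are about (171,219), (281,168) and (299,205), and the red button is at (246,184). Next I'll work out the poses.

```bash
cat >> h.py <<'E'
def go(p,ytool=None,s=None):
    "target TCP p (m), y_tool world angle deg -> shift in cm along tool axes, roll deg"
    s=s or sensors.sense(); R=s["orientation"]; d=R.T@(np.array(p)-s["eef_pos"])*100
    cur=np.degrees(np.arctan2(R[1,1],R[0,1])); r=0
    if ytool is not None: r=-((ytool-cur+180)%360-180)
    print("shift cm",np.round(d,2),"roll",round(r,2),"cur y ang",round(cur,2))
def stereo(cs,uvs):
    from scipy.optimize import least_squares
    return least_squares(lambda P:np.concatenate([(proj(c,P)[0]-uv) for c,uv in zip(cs,uvs)]),[.5,0,.1]).x
E
python3 - <<'E'
import pickle; from h import *
s,d=pickle.load(open("c0.pkl","rb")); t,c=d["top"],d["scene"]
for n,a,b in [("or tail",(331.5,185),(301,255.5)),("or nose",(373,155),(356.5,275.5)),("railL",(171,219),(196,162)),("railR",(281,168),(299,210)),("button",(246,184),(263,187))]:
    print(n,stereo([t,c],[a,b]).round(4))
for n,(u,v) in dict(L=(171,219),R=(281,168),R2=(299,205)).items(): print(n,unproj(t,u,v,.163).round(4))
for n,(u,v) in dict(L=(196,162),R=(299,210)).items(): print(n,unproj(c,u,v,.163).round(4))
for n,(u,v) in dict(t=(331.5,185),n=(373,155)).items(): print(n,unproj(t,u,v,.07).round(4))
for n,(u,v) in dict(t=(301,255.5),n=(356.5,275.5)).items(): print(n,unproj(c,u,v,.07).round(4))
go((0.53,-.2,.34),-153)
E
```

```text
or tail [ 0.5091 -0.1533  0.0649]
or nose [ 0.5819 -0.2581  0.0615]
railL [0.437  0.2363 0.0803]
railR [ 0.5697 -0.0379  0.0651]
button [0.5234 0.0504 0.0955]
L [0.4193 0.2241 0.163 ]
R [ 0.5326 -0.0226  0.163 ]
R2 [ 0.4487 -0.0612  0.163 ]
L [0.4149 0.1449 0.163 ]
R [ 0.5291 -0.1086  0.163 ]
t [ 0.5063 -0.1512  0.07  ]
n [ 0.5805 -0.256   0.07  ]
t [ 0.5084 -0.1566  0.07  ]
n [ 0.5764 -0.2612  0.07  ]
shift cm [56.54 66.09 -3.57] roll 45.99 cur y ang -107.01
```

Run:
```python
import pickle; from h import *
s,d=pickle.load(open("c0.pkl","rb")); t,c=d["top"],d["scene"]
for n,a,b in [("railL",(206,219),(196,162)),("railR",(316,168),(299,210)),("button",(281.5,184),(263,187))]:
    print(n,stereo([t,c],[a,b]).round(4))
for n,(u,v,z) in dict(L=(206,219,.163),R=(316,168,.163),R2=(334,205,.163),b=(281.5,184,.183)).items(): print(n,unproj(t,u,v,z).round(4))
for n,(u,v,z) in dict(L=(196,162,.163),R=(299,210,.163),b=(263,186,.183)).items(): print(n,unproj(c,u,v,z).round(4))
```

```text
railL [0.4176 0.1467 0.1605]
railR [ 0.534  -0.1026  0.1542]
button [ 0.494  -0.0222  0.1782]
L [0.4188 0.1458 0.163 ]
R [ 0.5319 -0.1011  0.163 ]
R2 [ 0.4482 -0.1387  0.163 ]
b [ 0.4933 -0.022   0.183 ]
L [0.4149 0.1449 0.163 ]
R [ 0.5291 -0.1086  0.163 ]
b [ 0.4929 -0.0235  0.183 ]
```

>>> {"op": "play_rows", "data": {"steps": "7 8 -3.6 6; 14 16 -3.6 12; 21 24 -3.6 18; 28 33 -3.6 24; 34 39.5 -3.6 29; 40 46.5 -3.6 34; 46 53.5 -3.6 39; 52 60.5 -3.6 44; 56.5 66 -3.6 46; 56.5 66 -3.6 46", "grip": 4}}

```text
time: 1.4
eef_pos: [0.4321, 0.0265, 0.3388]
orientation: [[0.454, -0.891, 0.001], [-0.891, -0.454, 0.0], [-0.0, -0.001, -1.0]]
contact_force: [0.8, 1.2, -0.6]
gripper_width: 0.465
grasp_force: 0.0
```

Run:
```python
import pickle; from h import *
s=sensors.sense(); c=imaging.capture("wrist"); pickle.dump((s,c),open("w1.pkl","wb"))
cv2.imwrite("pics/w1.png",cv2.resize(c["pixels"],(800,600),interpolation=cv2.INTER_CUBIC)[:,:,::-1])
print(s["eef_pos"]); go((0.545,-.203,.339),-153)
```

```text
[0.43210345 0.02654225 0.33880883]
shift cm [25.03  0.07  0.  ] roll -0.43 cur y ang -153.43
```

View pics/w1.png

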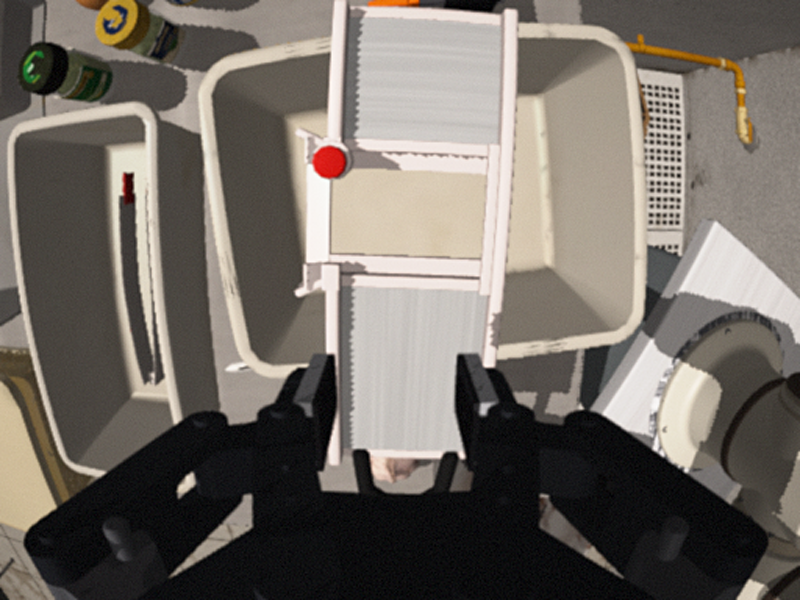

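The wrist view shows the slicer with the button at (330,162), the throat between the lips at rows ~168 and ~256, and the mouth on the left around u=318. I'll move on to the caddy and then view both crops together.

>>> {"op": "play_rows", "data": {"steps": "4.5 0 0 0; 9 0 0 0; 13 0 0 0; 17 0 0 0; 21 0 0 0; 21 0 0 0; 21 0 0 0"}}

```text
time: 2.33
eef_pos: [0.5268, -0.1584, 0.3381]
orientation: [[0.454, -0.891, -0.001], [-0.891, -0.454, 0.0], [-0.001, 0.001, -1.0]]
contact_force: [0.7, 0.3, -0.0]
gripper_width: 0.465
grasp_force: 0.0
```

Run:
```python
import pickle; from h import *
s=sensors.sense(); c=imaging.capture("wrist"); pickle.dump((s,c),open("w2.pkl","wb"))
s1,c1=pickle.load(open("w1.pkl","rb"))
A=crop(c1["pixels"],180,70,150,120,5,None); B=cv2.resize(c["pixels"],(400,300))[:,:,::-1]
cv2.imwrite("pics/m3.png",A)
B=crop(c["pixels"],120,30,200,150,4,"m4.png")
print(s["eef_pos"],s["orientation"].round(4))
```

```text
[ 0.52680144 -0.15835054  0.33809083] [[ 4.536e-01 -8.912e-01 -1.200e-03]
 [-8.912e-01 -4.536e-01  4.000e-04]
 [-8.000e-04  9.000e-04 -1.000e+00]]
```

View pics/m3.png

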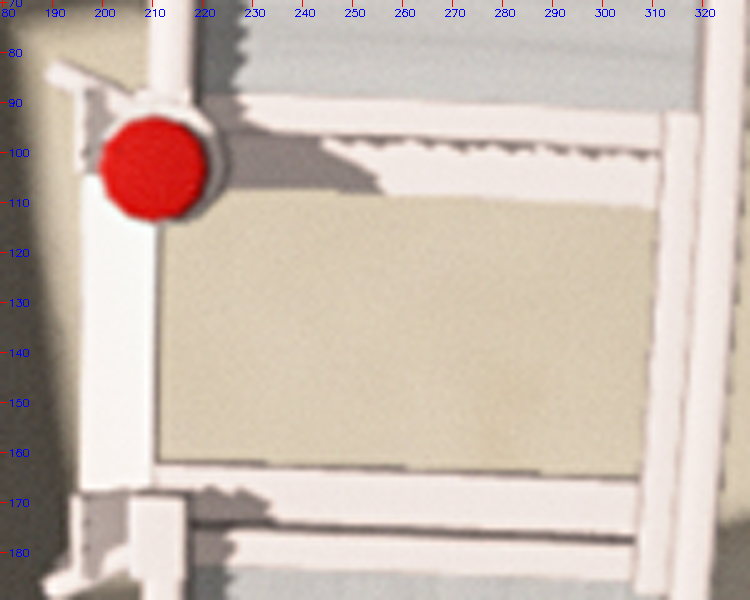

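View pics/m4.png

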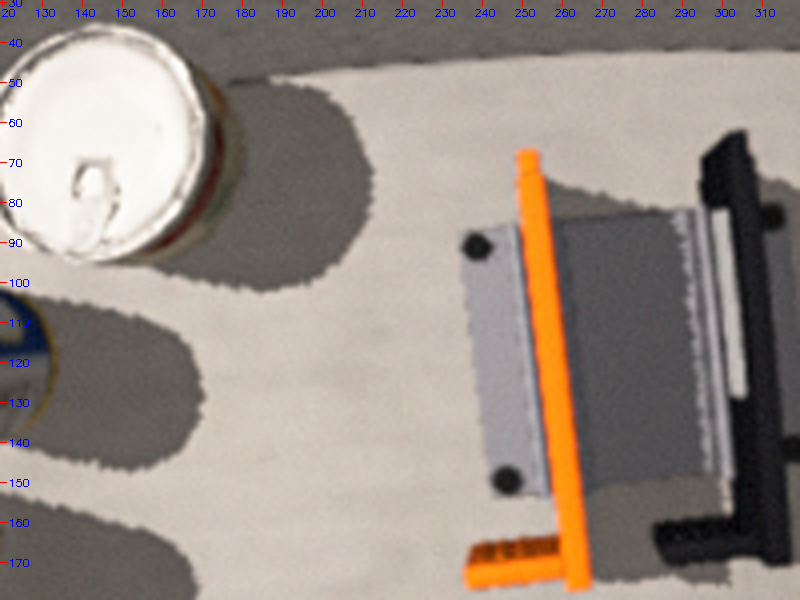

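The slicer lips' inner edges are at rows 107-109 (upper) and 162.5-165 (lower), with the button centre at (210,103). The orange top edge runs from (251.5,67.5) at the nose to (263.5,176.5) at the tail, with the fin on the left.

Run:
```python
import pickle; from h import *
s,c=pickle.load(open("w1.pkl","rb")); T=wT(s,c); print("cam",T[:3,3].round(3))
U=lambda u,v,z:unproj(c,u,v,z,T,True)
P=lambda *l:[print(n,(U(u,v,z)).round(4)) for n,u,v,z in l]
a=np.radians(-155.4); X=np.array([np.cos(a),np.sin(a)]);Y=np.array([-np.sin(a),np.cos(a)])
for n,u,v,z in [("lipU1",240,107.5,.163),("lipU2",308,110,.163),("lipL1",215,162.5,.163),("lipL2",303,165.5,.163),("ramp in",211,120,.145),("ramp in",210.5,155,.145),("ramp out",196,120,.140),("ramp out",195,160,.14),("ramp cornerL",196,167.5,.14),("farrail in t",318,95,.163),("farrail in b",313,180,.163),("button",210,103,.183),("-x rail out t",208.5,75,.163),("-x rail out b",207,188,.163)]:
    p=U(u,v,z); print(n,p.round(4),"along x %.4f y %.4f"%(p[:2]@X,p[:2]@Y))
s,c=pickle.load(open("w2.pkl","rb")); T=wT(s,c)
n=unproj(c,251.5,67.5,.07,T,True); t=unproj(c,263.5,176.5,.07,T,True); d=n-t
print(n,t,np.linalg.norm(d),np.degrees(np.arctan2(d[1],d[0])))
d/=np.linalg.norm(d); m=(n+t)/2; print("mid",m)
g=m-.013*d; print("grasp",g)
go((g[0],g[1],.062+.054),np.degrees(np.arctan2(d[1],d[0]))-90)
```

```text
cam [ 0.464 -0.035  0.409]
lipU1 [ 0.474  -0.0306  0.163 ] along x -0.4182 y 0.2252
lipU2 [ 0.4234 -0.0549  0.163 ] along x -0.3621 y 0.2262
lipL1 [0.4723 0.02   0.163 ] along x -0.4378 y 0.1784
lipL2 [ 0.4047 -0.0116  0.163 ] along x -0.3631 y 0.1790
ramp in [ 0.4929 -0.009   0.145 ] along x -0.4444 y 0.2134
ramp in [0.4796 0.0197 0.145 ] along x -0.4442 y 0.1817
ramp out [ 0.5059 -0.0026  0.14  ] along x -0.4589 y 0.2129
ramp out [0.491  0.0314 0.14  ] along x -0.4595 y 0.1758
ramp cornerL [0.4872 0.0375 0.14  ] along x -0.4585 y 0.1687
farrail in t [ 0.4219 -0.0702  0.163 ] along x -0.3544 y 0.2394
farrail in b [ 0.3907 -0.0046  0.163 ] along x -0.3533 y 0.1668
button [ 0.4951 -0.0241  0.183 ] along x -0.4402 y 0.2281
-x rail out t [ 0.5095 -0.0436  0.163 ] along x -0.4451 y 0.2518
-x rail out b [0.469  0.0434 0.163 ] along x -0.4445 y 0.1557
[ 0.5811717  -0.26056761  0.07      ] [ 0.51175521 -0.15485616  0.07      ] 0.1264656512624295 -56.708690363604255
mid [ 0.54646345 -0.20771189  0.07      ]
grasp [ 0.53932781 -0.19684531  0.07      ]
shift cm [ 4.04  0.64 22.24] roll -6.27 cur y ang -152.98
```

>>> {"op": "play_rows", "data": {"steps": "4 0.6 3 -6.3; 4 0.6 8 -6.3; 4 0.6 12 -6.3; 4 0.6 15 -6.3; 4 0.6 17 -6.3; 4 0.6 17 -6.3"}}

```text
time: 3.12
eef_pos: [0.539, -0.1958, 0.1674]
orientation: [[0.55, -0.835, -0.004], [-0.835, -0.55, 0.0], [-0.002, 0.003, -1.0]]
contact_force: [0.4, 0.1, 0.4]
gripper_width: 0.463
grasp_force: 0.0
```

Run:
```python
import pickle; from h import *
s=sensors.sense(); print(s["eef_pos"],s["time"])
go((.5393,-.1968,.116),-146.7)
c=imaging.capture("wrist"); T=wT(s,c)
hsv=cv2.cvtColor(c["pixels"],cv2.COLOR_RGB2HSV); m=((abs(hsv[:,:,0].astype(int)-13)<8)&(hsv[:,:,1]>180)&(hsv[:,:,2]>180)).astype(np.uint8)
n,l,st,_=cv2.connectedComponentsWithStats(m); i=1+st[1:,4].argmax(); v,u=np.nonzero(l==i)
P=np.array([unproj(c,a,b,.07,T,True) for a,b in zip(u,v)])
R=s["orientation"]; Q=(P-s["eef_pos"])@R
print(st[i]); 
for lo in range(-80,90,10):
    k=(Q[:,0]*1000>lo)&(Q[:,0]*1000<lo+10)
    if k.sum()>5: print(lo,(Q[k,1]*1000).mean().round(1),(Q[k,1]*1000).min().round(1),(Q[k,1]*1000).max().round(1),k.sum())
print("x range",Q[:,0].min(),Q[:,0].max())
s1,c1=pickle.load(open("w1.pkl","rb")); T1=wT(s1,c1); a=np.radians(-154.8); X=np.array([np.cos(a),np.sin(a)]);Y=np.array([-np.sin(a),np.cos(a)])
for z in (.163,.145):
  for nm,(u1,v1),(u2,v2) in [("lip in",(240,107.5),(240,163.5)),("lip out",(245,97),(245,175)),("cheek tip",(190,84),(189,187)),("cheek in",(205,89),(205,181)),("cheekroot",(196,88),(193.5,168))]:
    p,q=[unproj(c1,*w,z,T1,True)[:2] for w in ((u1,v1),(u2,v2))]
    print(z,nm,((p+q)/2@Y).round(4),((p-q)@Y).round(4),((p+q)/2@X).round(4))
print("button",unproj(c1,210,103,.183,T1,True)[:2]@np.c_[X,Y])
```

```text
[ 0.53903697 -0.19580552  0.16744245] 3.125
shift cm [0.11 0.02 5.14] roll 0.07 cur y ang -146.63
[ 247   93   15  131 1627]
0 0.4 -2.8 3.8 153
10 0.3 -3.4 4.4 207
20 0.2 -3.3 4.3 223
30 0.2 -3.3 3.7 221
40 0.2 -3.2 3.6 221
50 0.1 -3.8 3.6 236
60 0.1 -3.7 3.5 226
70 0.3 -3.2 3.5 140
x range 0.0012506211956854396 0.07796854348830452
0.163 lip in 0.2061 0.0469 -0.4153
0.163 lip out 0.2056 0.0655 -0.4111
0.163 cheek tip 0.2049 0.0882 -0.4583
0.163 cheek in 0.2056 0.0781 -0.4448
0.163 cheekroot 0.2117 0.0678 -0.4536
0.145 lip in 0.2044 0.0503 -0.416
0.145 lip out 0.2039 0.0703 -0.4116
0.145 cheek tip 0.2031 0.0947 -0.4623
0.145 cheek in 0.2039 0.0838 -0.4478
0.145 cheekroot 0.2104 0.0727 -0.4572
button [-0.43774825  0.2326508 ]
```

>>> {"op": "play_rows", "data": {"steps": "0.1 0 2 0; 0.1 0 4 0; 0.1 0 5.2 0; 0.1 0 5.2 0; 0.1 0 5.2 0"}}

```text
time: 3.8
eef_pos: [0.5412, -0.1978, 0.1176]
orientation: [[0.549, -0.836, 0.002], [-0.836, -0.549, -0.0], [0.001, -0.001, -1.0]]
contact_force: [0.4, 0.0, 0.6]
gripper_width: 0.47
grasp_force: 0.0
```

>>> {"op": "play_rows", "data": {"steps": "0 0 0 0; 0 0 0 0; 0 0 0 0; 0 0 0 0; 0 0 0 0; 0 0 0 0", "grip": 0}}

```text
time: 4.55
eef_pos: [0.5404, -0.1981, 0.1173]
orientation: [[0.549, -0.836, -0.0], [-0.836, -0.549, -0.001], [0.0, 0.001, -1.0]]
contact_force: [-3.2, -1.5, 5.2]
gripper_width: 0.082
grasp_force: 59.1
```

>>> {"op": "play_rows", "data": {"steps": "0 0 -2 0; 0 0 -5 0; 0 0 -9 0; 0 0 -13 0; 0 0 -17 0; 0 0 -21 0; 0 0 -23 0; 0 0 -23 0"}}

```text
time: 5.55
eef_pos: [0.5411, -0.1976, 0.3478]
orientation: [[0.549, -0.836, 0.004], [-0.836, -0.549, 0.0], [0.002, -0.004, -1.0]]
contact_force: [-0.7, 0.4, -1.9]
gripper_width: 0.082
grasp_force: 58.4
```

Run:
```python
import pickle; from h import *
s,d=pickle.load(open("c0.pkl","rb")); t=d["top"]
k=5; x0,y0,w,h=95,150,150,115
a=crop(t["pixels"],x0,y0,w,h,k,None)
def poly(P,col): 
    q=((proj(t,P)-[x0,y0]+.5)*k).astype(int); cv2.polylines(a,[q],True,col,1)
C=np.array([.445,.31]); 
for ang in (-60,):
    X=np.array([np.cos(np.radians(ang)),np.sin(np.radians(ang))]); Y=np.array([-X[1],X[0]])
    for ex,ey,col in ((.065,.033,(0,200,0)),(.075,.075,(0,0,255))):
        poly([np.r_[C+X*i*ex+Y*j*ey,0] for i,j in ((-1,-1),(1,-1),(1,1),(-1,1))],col)
cv2.imwrite("pics/patch.png",a)
s=sensors.sense(); print(s["eef_pos"])
```

```text
[ 0.54110472 -0.19755738  0.3477992 ]
```

View pics/patch.png

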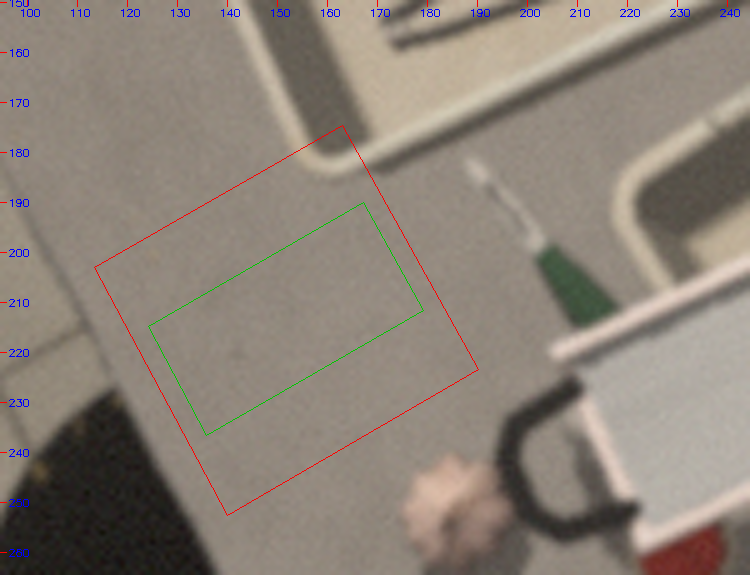

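The planned footprint is on bare table. It sits close to the tub corner at (160,183), so I'll shift it slightly towards the robot.

Run:
```python
import pickle; from h import *
s,d=pickle.load(open("c0.pkl","rb")); t=d["top"]
p=unproj(t,161,184,.127)[:2]; print("tub corner",p)
X=np.array([.5,-.866]);Y=np.array([.866,.5]); print("rel tool",(p-[.4466,.3236])@np.c_[X,Y])
for q in [(206,212.5),(214,230),(194,240)]: print(unproj(t,*q,.16))
go((.4466,.3236,.35),-150)
```

```text
tub corner [0.50365521 0.25699238]
rel tool [0.0862098 0.016106 ]
[0.4335211  0.14635172 0.16      ]
[0.39445427 0.12814027 0.16      ]
[0.37260286 0.172463   0.16      ]
shift cm [-48.75 -20.7   -0.24] roll 3.29 cur y ang -146.71
```

>>> {"op": "play_rows", "data": {"steps": "-3 -1.2 0 0; -8 -3 0 0; -13 -5 0 0; -18 -7 0 1; -23 -9 0 2; -28 -11 0 3; -33 -13 0 3.3; -38 -15 0 3.3; -43 -17 0 3.3; -47 -18.5 0 3.3"}}

```text
time: 6.8
eef_pos: [0.436, 0.2985, 0.3444]
orientation: [[0.501, -0.866, -0.003], [-0.866, -0.501, -0.002], [0.0, 0.003, -1.0]]
contact_force: [1.2, -0.5, -0.8]
gripper_width: 0.083
grasp_force: 58.4
```

>>> {"op": "play_rows", "data": {"steps": "-1.5 -0.5 0 0; -1.8 -0.6 0 0; -1.8 -0.6 0 0"}}

```text
time: 7.18
eef_pos: [0.4334, 0.3144, 0.346]
orientation: [[0.499, -0.867, -0.001], [-0.867, -0.499, -0.001], [0.0, 0.001, -1.0]]
contact_force: [-0.5, -0.5, 0.2]
gripper_width: 0.078
grasp_force: 58.4
```

Run:
```python
from h import *
s=sensors.sense(); print(s["eef_pos"],s["contact_force"],s["gripper_width"],s["time"]); go((.4286,.3248,.125),-150)
```

```text
[0.43344433 0.31440225 0.34600103] [-0.46107582 -0.53320151  0.15161767] 0.078046694849104 7.175
shift cm [-1.15 -0.13 22.1 ] roll -0.05 cur y ang -150.05
```

>>> {"op": "play_rows", "data": {"steps": "-1.1 0 3 0; -1.1 0 8 0; -1.1 0 13 0; -1.1 0 17 0; -1.1 0 20 0; -1.1 0 22 0; -1.1 0 22.6 0; -1.1 0 22.6 0; -1.1 0 22.6 0"}}

```text
time: 8.3
eef_pos: [0.4284, 0.325, 0.1217]
orientation: [[0.5, -0.866, 0.001], [-0.866, -0.5, 0.002], [-0.001, -0.002, -1.0]]
contact_force: [-0.9, 0.4, -1.4]
gripper_width: 0.083
grasp_force: 58.4
```

Run:
```python
from h import *
s=sensors.sense(); print(s["eef_pos"],s["contact_force"],s["gripper_width"],s["time"])
c=imaging.capture("wrist"); T=wT(s,c)
cv2.imwrite("pics/w3.png",cv2.resize(c["pixels"],(800,600),interpolation=cv2.INTER_CUBIC)[:,:,::-1])
```

```text
[0.42842827 0.32499872 0.12171095] [-0.90178941  0.41079899 -1.39333491] 0.0832070545632636 8.3
```

>>> {"op": "play_rows", "data": {"steps": "0 0 0.3 0; 0 0 0.5 0; 0 0 0.7 0; 0 0 0.7 0"}}

```text
time: 8.85
eef_pos: [0.4278, 0.3248, 0.1134]
orientation: [[0.5, -0.866, -0.0], [-0.866, -0.5, -0.0], [0.0, 0.0, -1.0]]
contact_force: [-1.4, -0.3, -0.8]
gripper_width: 0.075
grasp_force: 58.5
```

>>> {"op": "play_rows", "data": {"steps": "0 0 0.1 0; 0 0 0.2 0; 0 0 0.2 0"}}

```text
time: 9.22
eef_pos: [0.4281, 0.3249, 0.1132]
orientation: [[0.501, -0.866, 0.001], [-0.866, -0.501, 0.0], [0.0, -0.001, -1.0]]
contact_force: [-2.5, -1.9, 9.9]
gripper_width: 0.076
grasp_force: 60.0
```

>>> {"op": "play_rows", "data": {"steps": "0 0 -0.1 0; 0 0 -0.1 0; 0 0.5 -0.1 0; 0 1 -0.1 0; 0 1.5 -0.1 0; 0 2 -0.1 0; 0 2.5 -0.1 0; 0 3 -0.1 0; 0 3.5 -0.1 0; 0 3.5 -0.1 0", "grip": 2}}

```text
time: 10.48
eef_pos: [0.3971, 0.307, 0.1126]
orientation: [[0.5, -0.866, -0.0], [-0.866, -0.5, -0.0], [0.0, 0.001, -1.0]]
contact_force: [-0.3, -0.3, -0.0]
gripper_width: 0.235
grasp_force: 0.3
```

Run:
```python
from h import *
s=sensors.sense(); print(s["eef_pos"],s["contact_force"],s["gripper_width"],s["time"])
c=imaging.capture("wrist")
cv2.imwrite("pics/w4.png",cv2.resize(c["pixels"],(800,600),interpolation=cv2.INTER_CUBIC)[:,:,::-1])
```

```text
[0.39714563 0.30695137 0.11262057] [-0.34194427 -0.27911323 -0.00615405] 0.23514561968686315 10.475
```

View pics/w4.png

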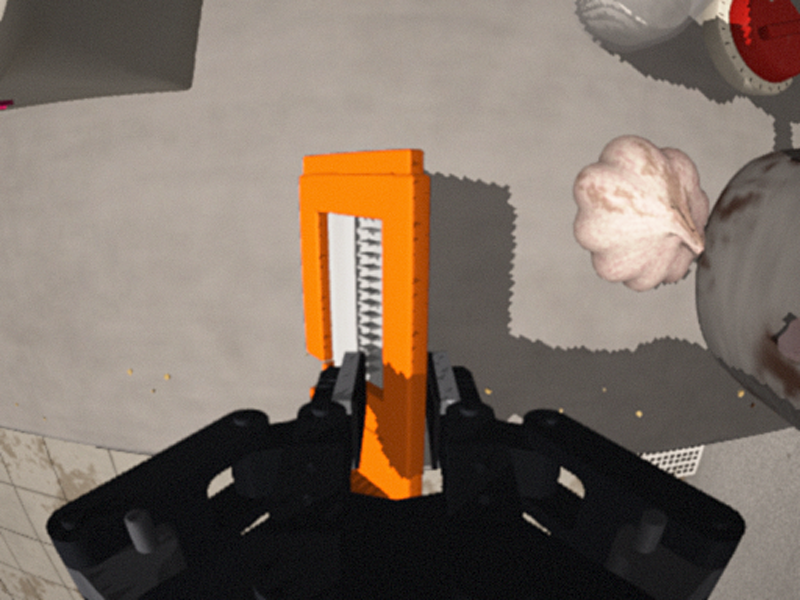

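The orange insert leans towards +y with its top face up, as intended. I'll open fully and lift so that it drops flat.

>>> {"op": "play_rows", "data": {"steps": "0 0.5 0 0; 0 1 0 0; 0 1 0 0; 0 1 -2 0; 0 1 -5 0; 0 1 -9 0; 0 1 -14 0; 0 1 -18 0; 0 1 -18 0", "grip": 8.5}}

```text
time: 11.65
eef_pos: [0.3899, 0.3034, 0.2963]
orientation: [[0.5, -0.866, 0.005], [-0.866, -0.5, 0.007], [-0.003, -0.008, -1.0]]
contact_force: [-0.1, 0.3, -0.9]
gripper_width: 0.993
grasp_force: 0.0
```

Run:
```python
import pickle; from h import *
s=sensors.sense(); print(s["eef_pos"],s["time"],s["orientation"].round(4).tolist())
c=imaging.capture("wrist"); pickle.dump((s,c),open("w5.pkl","wb"))
cv2.imwrite("pics/w5.png",cv2.resize(c["pixels"],(800,600),interpolation=cv2.INTER_CUBIC)[:,:,::-1])
```

```text
[0.38985898 0.30338682 0.29628532] 11.65 [[0.5003, -0.8658, 0.0054], [-0.8659, -0.5002, 0.0068], [-0.0031, -0.0081, -1.0]]
```

View pics/w5.png

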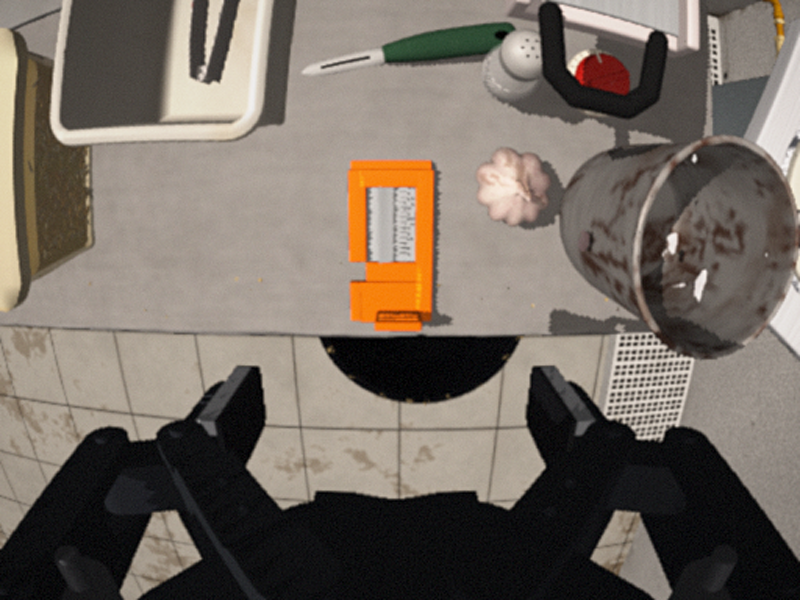

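The insert lies flat with its grip up: plate corners (350,160), (433,160), (433,322) and (352,321), fin at (398,318), notch on the left. Next is the pose fit.

```bash
cat >> h.py <<'E'
def orange(c):
    hsv=cv2.cvtColor(c["pixels"],cv2.COLOR_RGB2HSV).astype(int)
    m=((abs(hsv[:,:,0]-13)<9)&(hsv[:,:,1]>150)&(hsv[:,:,2]>70)).astype(np.uint8)
    n,l,st,_=cv2.connectedComponentsWithStats(m); i=1+st[1:,4].argmax(); return (l==i).astype(np.uint8)
def ins_mask(c,T,x,y,z,ang,pitch=0):
    "filled silhouette of the insert (rim and fin) in the wrist image"
    ca,sa=np.cos(ang),np.sin(ang); cp,sp=np.cos(pitch),np.sin(pitch)
    R=np.array([[ca,-sa,0],[sa,ca,0],[0,0,1]])@np.array([[cp,0,sp],[0,1,0],[-sp,0,cp]])
    out=np.zeros(c["pixels"].shape[:2],np.uint8)
    for b in ((-65,65,-33,33,0,8),(-62,-54,-24,12,8,38)):
        P=np.array([[b[i],b[2+j],b[4+k]] for i in (0,1) for j in (0,1) for k in (0,1)])/1000
        q=proj(c,P@R.T+[x,y,z],T,True); cv2.fillConvexPoly(out,np.round(cv2.convexHull(q.astype(np.float32))*16).astype(np.int32),1,cv2.LINE_8,4)
    return out
def fit_ins(s,c,p0,z,hand_mask=None,win=None):
    from scipy.optimize import minimize
    T=wT(s,c); m=orange(c)
    k=np.ones((41,41),np.uint8); m=cv2.morphologyEx(m,cv2.MORPH_CLOSE,k)
    if win is None: win=slice(0,384)
    f=lambda p:(ins_mask(c,T,p[0]/100,p[1]/100,z,p[2]/10)[win]!=m[win]).sum()
    best=None
    for _ in range(3):
        x0=best.x if best is not None else np.array([p0[0]*100,p0[1]*100,p0[2]*10])
        best=minimize(f,x0,method="Nelder-Mead",options=dict(initial_simplex=np.array([x0,x0+[.8,0,0],x0+[0,.8,0],x0+[0,0,.5]]),xatol=.005,fatol=.5))
    return best.x[0]/100,best.x[1]/100,best.x[2]/10,best.fun,m[win].sum()
E
python3 - <<'E'
import pickle; from h import *
s,c=pickle.load(open("w5.pkl","rb")); T=wT(s,c)
q=[(350,160.5),(433.5,160.5),(433,322),(352,321)]
P=np.array([unproj(c,u*.64-.18,v*.64-.18,.008,T,True) for u,v in q]); print(P.round(4))
print([np.linalg.norm(P[i]-P[(i+1)%4]).round(4) for i in range(4)])
C=P.mean(0); d=P[0]+P[1]-P[2]-P[3]; a=np.arctan2(d[1],d[0]); print(C,np.degrees(a))
r=fit_ins(s,c,(C[0],C[1],a),0); print(np.round(r,4),np.degrees(r[2]))
x,y,a=r[:3]; X=np.array([np.cos(a),np.sin(a)]);Y=np.array([-X[1],X[0]])
g=np.array([x,y])-.058*X-.006*Y; print("grip",g, "fin top px",unproj(c,398*.64-.18,319*.64-.18,.038,T,True))
go((g[0],g[1],.18),np.degrees(a))
E
```

```text
[[0.4604 0.2567 0.008 ]
 [0.4052 0.225  0.008 ]
 [0.3391 0.3361 0.008 ]
 [0.3968 0.3687 0.008 ]]
[np.float64(0.0637), np.float64(0.1293), np.float64(0.0662), np.float64(0.1288)]
[0.40038037 0.29661857 0.008     ] -59.80875645563799
[ 4.0150e-01  2.9650e-01 -1.0445e+00  1.5700e+02  5.7000e+03] -59.844547260213716
grip [0.36714764 0.34363487] fin top px [0.37010347 0.33939371 0.038     ]
shift cm [-4.63 -0.12 11.4 ] roll -90.17 cur y ang -150.01
```

>>> {"op": "play_rows", "data": {"steps": "-0.5 0 1 -10; -1 0 2 -20; -1.5 0 3 -30; -2 0 4 -40; -2.5 0 5 -50; -3.2 0 6 -60; -4 0 7 -70; -4.6 -0.1 8 -80; -4.6 -0.1 9 -90.2; -4.6 -0.1 9 -90.2", "grip": 4}}

```text
time: 12.95
eef_pos: [0.3661, 0.3416, 0.2005]
orientation: [[0.865, 0.501, -0.003], [0.501, -0.865, -0.004], [-0.004, 0.002, -1.0]]
contact_force: [0.6, 1.0, 0.7]
gripper_width: 0.468
grasp_force: 0.0
```

Run:
```python
from h import *
s=sensors.sense(); print(s["eef_pos"],s["time"]); go((.3671,.3436,.085),-59.8)
```

```text
[0.36606627 0.34163282 0.20047114] 12.95
shift cm [ 0.24 -0.15 11.55] roll -0.13 cur y ang -59.93
```

>>> {"op": "play_rows", "data": {"steps": "0.1 -0.15 3 0; 0.1 -0.15 6 0; 0.1 -0.15 9 0; 0.1 -0.15 11 0; 0.1 -0.15 11.6 0; 0.1 -0.15 11.6 0; 0.1 -0.15 11.6 0"}}

```text
time: 13.82
eef_pos: [0.3672, 0.3449, 0.0874]
orientation: [[0.865, 0.503, 0.001], [0.503, -0.865, 0.002], [0.002, -0.001, -1.0]]
contact_force: [-0.5, -1.3, 0.3]
gripper_width: 0.471
grasp_force: 0.0
```

>>> {"op": "play_rows", "data": {"steps": "0 0 0 0; 0 0 0 0; 0 0 0 0; 0 0 0 0; 0 0 0 0; 0 0 0 0", "grip": 0}}

```text
time: 14.58
eef_pos: [0.3671, 0.3448, 0.0873]
orientation: [[0.864, 0.503, 0.001], [0.503, -0.864, 0.001], [0.001, -0.0, -1.0]]
contact_force: [-0.9, -0.6, 5.5]
gripper_width: 0.077
grasp_force: 61.2
```

>>> {"op": "play_rows", "data": {"steps": "0 0 -2 0; 0 0 -5 0; 0 0 -9 0; 0 0 -13 0; 0 0 -17 0; 0 0 -21 0; 0 0 -24 0; 0 0 -24 0; 0 0 -24 0"}}

```text
time: 15.7
eef_pos: [0.3663, 0.3438, 0.3251]
orientation: [[0.865, 0.503, -0.002], [0.503, -0.865, -0.002], [-0.003, 0.0, -1.0]]
contact_force: [0.4, 0.4, -1.3]
gripper_width: 0.076
grasp_force: 60.2
```

Run:
```python
import pickle; from h import *
s=sensors.sense(); c=imaging.capture("wrist"); pickle.dump((s,c),open("w6.pkl","wb"))
print(s["eef_pos"],s["time"],s["gripper_width"])
T=wT(s,c); m=orange(c); v,u=np.nonzero(m); print("orange bbox",u.min(),u.max(),v.min(),v.max(),m.sum())
# insert in tool frame: x_ins=y_tool, y_ins=x_tool
R=s["orientation"]; ang=np.arctan2(R[1,1],R[0,1])
p0=s["eef_pos"]+.058*R[:,1]+.006*R[:,0]; z=s["eef_pos"][2]-.0873
from scipy.optimize import minimize
k=np.ones((15,15),np.uint8)
def cost(p,full=False):
    o=p0+R[:,0]*p[0]/1000+R[:,1]*p[1]/1000
    M=ins_mask(c,T,o[0],o[1],z+p[3]/1000,ang+p[2]/100,p[4]/100)
    W=np.zeros_like(M); W[:,int(c["cx"])+60:]=1
    mm=cv2.morphologyEx(m,cv2.MORPH_CLOSE,np.ones((41,41),np.uint8))
    return ((M!=mm)*W).sum()
x=np.zeros(5)
print("cost0",cost(x))
for _ in range(4):
    b=minimize(cost,x,method="Nelder-Mead",options=dict(initial_simplex=np.vstack([x]+[x+4*e for e in np.eye(5)]),xatol=.05,fatol=.5,maxiter=400)); x=b.x
print("dx_tool mm, dy_tool mm, yaw .01rad, dz mm, pitch .01rad",x.round(2),b.fun)
# slicer
s1,c1=pickle.load(open("w1.pkl","rb")); T1=wT(s1,c1); a=np.radians(-154.8); X=np.array([np.cos(a),np.sin(a)]);Y=np.array([-X[1],X[0]])
for q in [(211,120),(210.5,155)]: print("mouth edge X",unproj(c1,*q,.145,T1,True)[:2]@X)
for q in [(318,95),(313,180)]: print("far rail X",unproj(c1,*q,.163,T1,True)[:2]@X)
for q in [(311,110),(308,160)]: print("far step X",unproj(c1,*q,.150,T1,True)[:2]@X)
```

```text
[0.366309   0.34380914 0.32510591] 15.7 0.07609770665256767
orange bbox 240 452 165 293 14222
cost0 5210
dx_tool mm, dy_tool mm, yaw .01rad, dz mm, pitch .01rad [-0.27  0.36 -1.17  0.31  0.05] 5075.0
mouth edge X -0.44213702098079855
mouth edge X -0.44230411550813636
far rail X -0.35186264913120485
far rail X -0.3515368769536001
far step X -0.35469567223352966
far step X -0.354731197758737
```

>>> {"op": "play_rows", "data": {"steps": "0.5 2 0 5; 1.5 6 0 14; 2.5 10 0 24; 3.5 14 0 34; 4.5 18 0 44; 5.5 22 0 54; 6.5 26 0 64; 7.5 30 0 74; 8.5 34 0 84; 8.9 36.3 0 93"}}

```text
time: 17.0
eef_pos: [0.6271, 0.0738, 0.3238]
orientation: [[0.451, -0.893, -0.004], [-0.893, -0.451, -0.001], [-0.001, 0.004, -1.0]]
contact_force: [-0.5, 1.0, -1.5]
gripper_width: 0.082
grasp_force: 60.2
```

>>> {"op": "play_rows", "data": {"steps": "0 0 0 2; 0 0 0 2; 0 0 0 2"}}

```text
time: 17.38
eef_pos: [0.6258, 0.0762, 0.3263]
orientation: [[0.428, -0.904, -0.001], [-0.904, -0.428, -0.0], [-0.0, 0.001, -1.0]]
contact_force: [-0.5, -0.1, -0.9]
gripper_width: 0.079
grasp_force: 60.2
```

Run:
```python
from h import *
s=sensors.sense(); print(s["eef_pos"],s["time"],s["gripper_width"]); go((.6258,.0745,.2335),-154.8)
```

```text
[0.62582498 0.07616677 0.32632755] 17.375 0.0792346972539984
shift cm [0.15 0.07 9.28] roll 0.11 cur y ang -154.69
```

>>> {"op": "play_rows", "data": {"steps": "0.1 0.1 2 0; 0.1 0.1 5 0; 0.1 0.1 7.5 0; 0.1 0.1 9 0; 0.1 0.1 9.3 0; 0.1 0.1 9.3 0; 0.1 0.1 9.3 0"}}

```text
time: 18.25
eef_pos: [0.6264, 0.0743, 0.2348]
orientation: [[0.426, -0.905, 0.002], [-0.905, -0.426, 0.001], [0.0, -0.002, -1.0]]
contact_force: [0.3, 0.9, -0.4]
gripper_width: 0.083
grasp_force: 60.2
```

Run:
```python
import pickle; from h import *
s=sensors.sense(); c=imaging.capture("wrist"); pickle.dump((s,c),open("w7.pkl","wb"))
print(s["eef_pos"],s["time"],s["contact_force"]); go((.6258,.0745,.2335),-154.8)
T=wT(s,c); h=cv2.cvtColor(c["pixels"],cv2.COLOR_RGB2HSV).astype(int)
m=((h[:,:,0]<5)|(h[:,:,0]>174))&(h[:,:,1]>180)&(h[:,:,2]>120)
n,l,st,ce=cv2.connectedComponentsWithStats(m.astype(np.uint8))
a=np.radians(-154.8); X=np.array([np.cos(a),np.sin(a)]);Y=np.array([-X[1],X[0]])
for i in range(1,n):
    if st[i,4]>40: p=unproj(c,*ce[i],.181,T,True); print("red",ce[i],st[i],p, p[:2]@X,p[:2]@Y)
o=orange(c); v,u=np.nonzero(o); print("nose edge cols by row:")
for r in range(v.min(),v.max(),12):
    k=u[v==r]; 
    if len(k): p=unproj(c,k.max()+.5,r,.153,T,True); print(r,k.min(),k.max(),(p[:2]@X).round(4),(p[:2]@Y).round(4))
```

```text
[0.62636508 0.07428299 0.23480061] 18.25 [ 0.27594878  0.86174914 -0.39488977]
shift cm [-0.05  0.03  0.12] roll 0.01 cur y ang -154.79
red [196.22222222 158.90740741] [195 148   3  23  54] [0.669414   0.04135968 0.181     ] -0.6233139931793563 0.24759925712006375
red [223.96875 158.84375] [223 148   3  23  64] [0.65853136 0.0363323  0.181     ] -0.6113265328294565 0.2475145645464654
red [508.464 190.528] [505 180   7  23 125] [ 0.5066031  -0.01970145  0.181     ] -0.4499997180933952 0.23352751481783712
nose edge cols by row:
166 244 356 -0.543 0.2395
178 243 452 -0.4756 0.2337
190 241 450 -0.4757 0.226
202 241 448 -0.4757 0.2181
214 241 445 -0.4764 0.2101
226 242 443 -0.476 0.2018
238 244 440 -0.4763 0.1933
250 246 437 -0.4764 0.1845
262 246 434 -0.4764 0.1754
274 246 260 -0.5946 0.174
286 246 260 -0.5945 0.1653
```

>>> {"op": "play_rows", "data": {"steps": "0 0.6 0.1 0; 0 1.2 0.1 0; 0 1.8 0.1 0; 0 2.4 0.1 0; 0 3 0.1 0; 0 3.5 0.1 0; 0 4 0.1 0; 0 4.5 0.1 0; 0 5 0.1 0; 0 5 0.1 0"}}

```text
time: 19.55
eef_pos: [0.5803, 0.0526, 0.2326]
orientation: [[0.426, -0.905, -0.0], [-0.905, -0.426, 0.0], [-0.0, 0.0, -1.0]]
contact_force: [0.0, 0.3, -1.4]
gripper_width: 0.079
grasp_force: 60.2
```

>>> {"op": "play_rows", "data": {"steps": "0 0.7 0 0; 0 1.4 0 0; 0 2.1 0 0; 0 2.8 0 0; 0 3.5 0 0; 0 4.2 0 0; 0 4.9 0 0; 0 5.5 0 0; 0 6 0 0; 0 6 0 0"}}

```text
time: 20.8
eef_pos: [0.5261, 0.0271, 0.2327]
orientation: [[0.426, -0.905, 0.0], [-0.905, -0.426, 0.0], [0.0, -0.0, -1.0]]
contact_force: [0.3, 0.2, 0.6]
gripper_width: 0.082
grasp_force: 60.2
```

>>> {"op": "play_rows", "data": {"steps": "0 0.3 0 0; 0 0.6 0 0; 0 0.9 0 0; 0 1.1 0 0; 0 1.3 0 0; 0 1.3 0 0"}}

```text
time: 21.55
eef_pos: [0.5144, 0.0216, 0.2326]
orientation: [[0.426, -0.905, -0.0], [-0.905, -0.426, -0.0], [-0.0, 0.0, -1.0]]
contact_force: [0.1, -0.4, -0.9]
gripper_width: 0.079
grasp_force: 60.2
```

>>> {"op": "play_rows", "data": {"steps": "0 0.15 0 0; 0 0.3 0 0; 0 0.45 0 0; 0 0.6 0 0; 0 0.6 0 0"}}

```text
time: 22.18
eef_pos: [0.5118, 0.0203, 0.234]
orientation: [[0.426, -0.905, 0.008], [-0.905, -0.426, 0.003], [0.001, -0.009, -1.0]]
contact_force: [5.7, 3.5, -1.5]
gripper_width: 0.076
grasp_force: 60.2
```

>>> {"op": "play_rows", "data": {"steps": "0 0.2 0.05 0; 0 0.4 0.05 0; 0 0.4 0.05 0"}}

```text
time: 22.55
eef_pos: [0.5111, 0.0199, 0.2351]
orientation: [[0.427, -0.904, 0.017], [-0.904, -0.427, 0.005], [0.002, -0.018, -1.0]]
contact_force: [10.3, 6.3, -0.4]
gripper_width: 0.081
grasp_force: 60.4
```

>>> {"op": "play_rows", "data": {"steps": "0 -0.4 0 0; 0 -0.65 0 0; 0 -0.65 0 0"}}

```text
time: 22.92
eef_pos: [0.5124, 0.0206, 0.2326]
orientation: [[0.426, -0.905, 0.003], [-0.905, -0.426, 0.001], [0.001, -0.003, -1.0]]
contact_force: [5.0, 1.8, 1.9]
gripper_width: 0.079
grasp_force: 60.6
```

>>> {"op": "play_rows", "data": {"steps": "0 0 0 0; 0 0 0 0; 0 0 0 0; 0 0 0 0", "grip": 2}}

```text
time: 23.42
eef_pos: [0.511, 0.02, 0.2319]
orientation: [[0.426, -0.905, -0.001], [-0.905, -0.426, -0.0], [-0.0, 0.001, -1.0]]
contact_force: [0.4, -1.7, 0.3]
gripper_width: 0.233
grasp_force: 0.0
```

>>> {"op": "play_rows", "data": {"steps": "0 0 -2 0; 0 0 -5 0; 0 0 -8 0; 0 0 -10 0; 0 0 -10 0; 0 0 -10 0"}}

```text
time: 24.18
eef_pos: [0.5109, 0.0202, 0.331]
orientation: [[0.425, -0.905, -0.002], [-0.905, -0.425, -0.0], [-0.001, 0.002, -1.0]]
contact_force: [-0.6, 0.6, 0.1]
gripper_width: 0.234
grasp_force: 0.0
```

Run:
```python
import pickle; from h import *
s=sensors.sense(); c=imaging.capture("wrist"); pickle.dump((s,c),open("w8.pkl","wb"))
print(s["eef_pos"],s["time"])
T=wT(s,c); h=cv2.cvtColor(c["pixels"],cv2.COLOR_RGB2HSV).astype(int)
a=np.radians(-154.8); X=np.array([np.cos(a),np.sin(a)]);Y=np.array([-X[1],X[0]])
m=((h[:,:,0]<5)|(h[:,:,0]>174))&(h[:,:,1]>180)&(h[:,:,2]>120)
n,l,st,ce=cv2.connectedComponentsWithStats(m.astype(np.uint8))
for i in range(1,n):
    if st[i,4]>60: p=unproj(c,*ce[i],.181,T,True); print("red",ce[i].round(1),st[i],p.round(4), p[:2]@X,p[:2]@Y)
o=orange(c); v,u=np.nonzero(o); print("bbox",u.min(),u.max(),v.min(),v.max())
for r in range(v.min(),v.max(),10):
    k=u[v==r]
    if len(k):
        g=k[np.r_[True,np.diff(k)>1]],k[np.r_[np.diff(k)>1,True]]
        f=lambda q,z:(unproj(c,q,r,z,T,True)[:2]@X).round(4)
        print(r,g[0][0],g[1][-1],"X at z.153",f(g[0][0]-.5,.153),f(g[1][-1]+.5,.153),"Y",(unproj(c,g[1][-1],r,.153,T,True)[:2]@Y).round(4))
```

```text
[0.51085382 0.02017081 0.33095525] 24.175
red [296.7 156.3] [286 146  22  21 347] [ 0.4956 -0.024   0.181 ] -0.4382064494675845 0.2326897435664762
bbox 243 382 144 219
144 245 308 X at z.153 -0.4782 -0.4241 Y 0.2389
154 243 382 X at z.153 -0.4799 -0.3547 Y 0.2319
164 243 381 X at z.153 -0.48 -0.3548 Y 0.2227
174 243 380 X at z.153 -0.4801 -0.3549 Y 0.2134
184 243 379 X at z.153 -0.4802 -0.3549 Y 0.204
194 243 378 X at z.153 -0.4803 -0.3548 Y 0.1944
204 243 377 X at z.153 -0.4804 -0.3546 Y 0.1847
214 244 372 X at z.153 -0.4796 -0.3585 Y 0.1748
```

Run:
```python
from h import *
go((.4956,-.024,.27),-154.8)
```

```text
shift cm [3.35 3.24 6.08] roll -0.02 cur y ang -154.82
```

>>> {"op": "play_rows", "data": {"steps": "1.7 1.6 0 0; 3.3 3.2 0 0; 3.3 3.2 0 0; 3.3 3.2 2 0; 3.3 3.2 4 0; 3.3 3.2 5.5 0; 3.3 3.2 6 0; 3.3 3.2 6 0; 3.3 3.2 6 0", "grip": 0}}

```text
time: 25.35
eef_pos: [0.497, -0.0231, 0.2728]
orientation: [[0.426, -0.905, 0.002], [-0.905, -0.426, 0.0], [0.0, -0.001, -1.0]]
contact_force: [-0.5, -0.5, 0.8]
gripper_width: 0.001
grasp_force: 0.0
```

Run:
```python
from h import *
s=sensors.sense(); print(s["gripper_width"],s["eef_pos"]); go((.4956,-.024,.256),-154.8)
```

```text
0.0013505284649732243 [ 0.49695306 -0.02312721  0.27277793]
shift cm [0.02 0.16 1.68] roll 0.0 cur y ang -154.8
```

Contact is expected after about 1.7 cm, so I'll press slowly.

>>> {"op": "play_rows", "data": {"steps": "0 0.1 0.6 0; 0 0.1 1.2 0; 0 0.1 1.5 0; 0 0.1 1.7 0; 0 0.1 1.85 0; 0 0.1 2 0; 0 0.1 2.15 0; 0 0.1 2.3 0; 0 0.1 2.4 0; 0 0.1 2.5 0"}}

```text
time: 26.6
eef_pos: [0.4955, -0.0237, 0.247]
orientation: [[0.426, -0.905, -0.0], [-0.905, -0.426, -0.0], [-0.0, 0.0, -1.0]]
contact_force: [-1.4, 0.2, 4.4]
gripper_width: 0.001
grasp_force: 1.7
```

>>> {"op": "play_rows", "data": {"steps": "0 0 0.1 0; 0 0 0.2 0; 0 0 0.3 0; 0 0 0.4 0; 0 0 0.4 0"}}

```text
time: 27.22
eef_pos: [0.4956, -0.0237, 0.2464]
orientation: [[0.427, -0.904, 0.001], [-0.904, -0.427, -0.001], [0.001, -0.001, -1.0]]
contact_force: [-9.3, 2.2, 21.2]
gripper_width: 0.001
grasp_force: 10.5
```

>>> {"op": "play_rows", "data": {"steps": "0 0 -0.5 0; 0 0 -2 0; -1.5 -1.5 -5 0; -3.3 -3.2 -8.9 0; -3.3 -3.2 -8.9 0; -3.3 -3.2 -8.9 0"}}

```text
time: 27.98
eef_pos: [0.5103, 0.0199, 0.3317]
orientation: [[0.426, -0.905, -0.001], [-0.905, -0.426, 0.0], [-0.001, 0.0, -1.0]]
contact_force: [-0.2, -0.1, -0.5]
gripper_width: 0.003
grasp_force: 0.0
```

Run:
```python
import pickle; from h import *
s=sensors.sense(); c=imaging.capture("wrist"); t=imaging.capture("scene"); print(s["eef_pos"],s["time"],s["contact_force"])
T=wT(s,c); s8,c8=pickle.load(open("w8.pkl","rb")); T8=wT(s8,c8)
a=np.radians(-154.8); X=np.array([np.cos(a),np.sin(a)]);Y=np.array([-X[1],X[0]])
def red(c):
    h=cv2.cvtColor(c["pixels"],cv2.COLOR_RGB2HSV).astype(int)
    m=((h[:,:,0]<5)|(h[:,:,0]>174))&(h[:,:,1]>180)&(h[:,:,2]>120)
    n,l,st,ce=cv2.connectedComponentsWithStats(m.astype(np.uint8)); return [(ce[i],st[i]) for i in range(1,n) if st[i,4]>15]
for p,q in red(c): print("red",p.round(1),q)
for z in (.183,.174): print("expected px",z,proj(c,[.4956,-.024,z],T,True).round(1))
print("scene red", [(p.round(1),q) for p,q in red(t)],"before", [(p.round(1),q) for p,q in red(pickle.load(open("c0.pkl","rb"))[1]["scene"])])
for z in (.183,.174): print(z,proj(t,[.4956,-.024,z]).round(1))
o=orange(c); v,u=np.nonzero(o)
for r in range(v.min(),v.max(),12):
    k=u[v==r]; print(r,[(unproj(c,q,r,.153,T,True)[:2]@X).round(4) for q in (k.min()-.5,k.max()+.5)])
```

```text
[0.51031383 0.0198672  0.33169412] 27.975 [-0.19167302 -0.1131358  -0.48113854]
red [135.8 147.4] [135 141   2  15  18]
red [294.5 154.9] [285 146  20  19 289]
expected px 0.183 [[296.4 156.7]]
expected px 0.174 [[294.7 154.8]]
scene red [(array([262.8, 188.8]), array([260, 187,   6,   5,  22], dtype=int32))] before [(array([263.4, 186.4]), array([261, 185,   6,   4,  21], dtype=int32))]
0.183 [[264.1 185.7]]
0.174 [[264.  188.5]]
144 [np.float64(-0.4779), np.float64(-0.4227)]
156 [np.float64(-0.4796), np.float64(-0.3549)]
168 [np.float64(-0.4797), np.float64(-0.3549)]
180 [np.float64(-0.4807), np.float64(-0.3547)]
192 [np.float64(-0.4808), np.float64(-0.3554)]
204 [np.float64(-0.4809), np.float64(-0.355)]
216 [np.float64(-0.4793), np.float64(-0.4084)]
```

The button is down at z ≈ 0.174, the insert hasn't moved, and the arm is clear, so I'm handing in.

```bash
python3 -c "
from station import ticket
print(ticket.job_done())"
```

```text
the job is handed in; nothing more can be done
None
```

The job is handed in: by my final camera and force checks, the orange insert is fully home in the slicer with the red button locked down and the arm clear. The black insert was not touched. The hand-in returned no verdict.

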